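# Blend the mill beads and cover the dish

## Robot

A 6-joint arm with a two-finger parallel gripper is mounted at the origin on the work surface. World frame = base frame: x ahead of the robot, y to its left, z up, the work surface at z = 0. Lengths are in m, angles in rad, forces in N, time in s.
With the tool pointing down it reaches from about 0.3 to 0.775 m from the base axis. Payload 14.6 kg.
Tool frame: the origin (TCP) lies midway between the tips of the shut fingers; the grasp point (between the pads) lies 19 mm behind it; z points along the fingers, y is the line along which they close (so a half turn about z gives the same grasp; the last joint's range is limited). The gripper opens to 94 mm and grips with 3 to 60 N. Pads are 16 mm wide; open, the fingers measure 119 mm over their backs; the gripper's body (75 mm by 177 mm) begins 78 mm behind the grasp point.
Start: joints at [-1.382, 0.3, 1.521, -0, 1.321, -0.067], TCP at [0.139, -0.532, 0.205] pointing down, gripper open.
Joint ranges: [-3.03, 3.03], [-0.79, 2.21], [0.23, 2.52], [-1.04, 4.18], [0, 3.07], [-2.55, 2.55]. Speed limits (rad/s): [2.22, 2.22, 2.57, 3.14, 3.14, 3.14].

## Interface

Orientations are given as [roll, pitch, yaw] about the fixed x, y, z axes, in that order (R = Rz(yaw) Ry(pitch) Rx(roll)).
In Python, from station import telemetry, optics, ctrl gives the robot as it stands.
- The arm moves only by the tool carry_out, never from a script. Its argument "plan" is a list that holds one entry, the list of rows, each a list of 7 numbers: the shift along the tool's x, y, z in mm, then the turn, a rotation vector about the tool's x, y, z in rad, then the finger opening in mm, from 0 to 94. A call has 1 to 20 rows; each row shifts and turns the commanded pose from where the row before left it, along the tool's axes as they then stand; what a row does not reach is not made up. A row lasts 1/12 s, in which the tool goes at most 41.7 mm and 7.16 degrees, less where a joint would pass 70% of its speed; a pose out of reach is approached as far as the arm can. A call with a gripper value outside its range is refused whole. The fingers move at their own pace and stop on an object; "squeeze" is the grip in N (left out, the last holds). Time passes only in rows, so rows that do not move let the fingers close. It gives the time, the measured TCP pose, the force, the opening and the grip force at its end, in the units of the state.
- telemetry.get_obs(): the state, without advancing time (a new reading comes with each control period).
- optics.camera(name): name is "side" or "top" or "wrist"; returns a dict with "pixels" (384x512x3 uint8, red, green, blue), "intrinsics" (3x3 intrinsics, pixels), "origin" and "rotation" of the camera in the world. Camera axes: x right, y down, z forward; pixel columns grow to the right and rows downward; lengths in m; the calibration is good to about 2 mm. A picture is of the moment at which its call begins. There is no depth.
- ctrl.hand_in(): hands the job in; it is judged then, once.
The state is a dict: "time_s": time; "qpos": joint angles; "joint_vel": joint speeds; "tau": joint torques, N m; "ee_pos": TCP position; "eef_rot": TCP orientation; "force": force on the tool from outside, world axes, zero at the start; "moment": the same for the moment, N m; "grip_width": finger opening in m; "grip_force": force on a finger pad.
Only numpy, scipy, OpenCV 4.12 (cv2) and the standard library are available. Lean on these libraries where they do the work, as an engineer would, in place of code of your own. Each camera call takes 0.05 s, during which the arm holds its last target. There are 200 camera calls.

## Task

Lift the stirrer out of its grey stand and, with its blade close to the dish's floor, stir the beads round and round the dish for at least three full turns, and on until the orange beads are mixed among the blue: at least two orange beads more than a bead's width clear of each other, and every orange bead with a blue one less than a bead's width away. Then stand the stirrer fully home in the yellow dock, turned so that its flat blade drops through the slot and its collar rests on the block, and only then set the lid level on the dish, its spigot inside the rim. Touch the beads only with the stirrer, keep them all in the dish, and leave the jar, the cup and the slide box where they are.

Things in the scene. Friction and masses are not known exactly. Their poses are not given: they have to be found in the camera images.
- stirrer_grip (a point): Stirrer, 164 mm long, 90 g, upright in the grey stand at first. Point: centre of its green handle, a flat bar 24 (own x) x 14 (own y) x 62 mm (z, up the shaft); grasp across the 14 mm. Below: 8 mm shaft; collar 42 mm across, underside 71 mm below this point, which rests on the stand's or dock's top; flat blade 24 (x) x 6 (y) x 40 mm, lower edge 133 mm below this point.
- stirrer_tip (a point): Middle of the lower edge of the stirrer's blade, 133 mm below the handle's centre; same axes as the handle.
- stand_hole (a point): Centre of the mouth of the round hole, 35 mm across, in the top face (75 mm above the bench) of the fixed grey block, 64 x 64 x 75 mm, in which the stirrer stands at the start. z up.
- dock_slot (a point): Centre of the slot's mouth in the top (75 mm above the bench) of the fixed yellow block, 64 x 64 x 75 mm; z up. The slot, 29 mm (own x) x 11 mm (own y), goes right through: the blade enters only with its width along own x (either way round), then the stirrer sinks until its collar rests on top, handle centre 146 mm above the bench.
- dish: Round steel dish, flat white floor, wall flaring outward, on a black foot, fixed to the bench. Origin at the centre of its underside, on the bench; z up. Foot 128 mm across, inner floor about 114 mm, rim 170 mm outside and 160 mm inside, 50 mm above the bench. The glazed beads slip and roll easily and spread out to the wall's foot; the blade's middle circling 35 to 40 mm from the centre stirs them.
- dish_floor (a point): Centre of the dish's inner floor, 6 mm above the bench; z up.
- lid_grip (a point): Loose blue lid, knob up on the bench, 160 g. Point: on the axis of its black knob (cylinder 22 mm across, from 27 mm below this point to 18 mm above), 38 mm above the lid's lowest face; z up. Disc 178 mm across, 5 mm thick, underside 32 mm below this point; under it a spigot 143 mm across, 6 mm deep, that goes inside the dish. Seated, this point is 82 mm above the bench.
- orange0_center (a point): Centre of one of the 3 orange ceramic beads, a loose ball 24 mm in diameter, 25 g, in the dish; at the start the orange ones lie bunched on one side, the blue ones on the other, and the dish's middle is free.
- orange1_center (a point): Centre of one of the 3 orange ceramic beads, a loose ball 24 mm in diameter, 25 g, in the dish; at the start the orange ones lie bunched on one side, the blue ones on the other, and the dish's middle is free.
- orange2_center (a point): Centre of one of the 3 orange ceramic beads, a loose ball 24 mm in diameter, 25 g, in the dish; at the start the orange ones lie bunched on one side, the blue ones on the other, and the dish's middle is free.
- blue0_center (a point): Centre of one of the 6 blue ceramic beads, a loose ball 24 mm in diameter, 25 g, in the dish; at the start the orange ones lie bunched on one side, the blue ones on the other, and the dish's middle is free.
- blue1_center (a point): Centre of one of the 6 blue ceramic beads, a loose ball 24 mm in diameter, 25 g, in the dish; at the start the orange ones lie bunched on one side, the blue ones on the other, and the dish's middle is free.
- blue2_center (a point): Centre of one of the 6 blue ceramic beads, a loose ball 24 mm in diameter, 25 g, in the dish; at the start the orange ones lie bunched on one side, the blue ones on the other, and the dish's middle is free.
- blue3_center (a point): Centre of one of the 6 blue ceramic beads, a loose ball 24 mm in diameter, 25 g, in the dish; at the start the orange ones lie bunched on one side, the blue ones on the other, and the dish's middle is free.
- blue4_center (a point): Centre of one of the 6 blue ceramic beads, a loose ball 24 mm in diameter, 25 g, in the dish; at the start the orange ones lie bunched on one side, the blue ones on the other, and the dish's middle is free.
- blue5_center (a point): Centre of one of the 6 blue ceramic beads, a loose ball 24 mm in diameter, 25 g, in the dish; at the start the orange ones lie bunched on one side, the blue ones on the other, and the dish's middle is free.
- jar: Bystander: amber jar with white cap, 52 mm across, 70 mm tall; origin at the centre of its underside.
- beaker: Bystander: white ceramic cup, 60 mm across, 75 mm tall; origin at the centre of its underside.
- slidebox: Bystander: blue slide box, 82 x 38 x 30 mm; origin at the centre of its underside.
Mind the look-alikes: they are no part of the job. Of the things that look like the dish, take the one that is farthest to the robot's left at the start.

How it is judged:
On the way, in this order (a step that is already met when the one before it is completed fails the run):
1. the stirrer is lifted clear of its grey stand (height (world z) of stirrer_tip above 0.078 m), for 0.1 s.
2. stirring, pass 1: the blade, low in the dish, is on the +x side of the dish, in its own frame (two to three full turns give all five passes) (horizontal distance between stirrer_tip and dish below 0.06 m and z of stirrer_tip in the frame of dish_floor below 0.016 m and x of stirrer_tip in the frame of dish above 0.01 m), for 0.04 s.
3. stirring, pass 2: the blade, low in the dish, is on the -x side of the dish, in its own frame (two to three full turns give all five passes) (horizontal distance between stirrer_tip and dish below 0.06 m and z of stirrer_tip in the frame of dish_floor below 0.016 m and x of stirrer_tip in the frame of dish below -0.01 m), for 0.04 s.
4. stirring, pass 3: the blade, low in the dish, is on the +x side of the dish, in its own frame (two to three full turns give all five passes) (all of step 2), for 0.04 s.
5. stirring, pass 4: the blade, low in the dish, is on the -x side of the dish, in its own frame (two to three full turns give all five passes) (all of step 3), for 0.04 s.
6. stirring, pass 5: the blade, low in the dish, is on the +x side of the dish, in its own frame (two to three full turns give all five passes) (all of step 4), for 0.04 s.
7. the orange beads are mixed among the blue ones and the stirrer stands fully home in the yellow dock, let go ((distance between orange0_center and orange1_center above 0.047 m or distance between any of orange0_center, orange1_center and orange2_center above 0.047 m) and (distance between orange0_center and blue0_center below 0.049 m or distance between orange0_center and blue1_center below 0.049 m or distance between orange0_center and blue2_center below 0.049 m or distance between orange0_center and blue3_center below 0.049 m or distance between orange0_center and blue4_center below 0.049 m or distance between orange0_center and blue5_center below 0.049 m) and (distance between orange1_center and blue0_center below 0.049 m or distance between orange1_center and blue1_center below 0.049 m or distance between orange1_center and blue2_center below 0.049 m or distance between orange1_center and blue3_center below 0.049 m or distance between orange1_center and blue4_center below 0.049 m or distance between orange1_center and blue5_center below 0.049 m) and (distance between orange2_center and blue0_center below 0.049 m or distance between orange2_center and blue1_center below 0.049 m or distance between orange2_center and blue2_center below 0.049 m or distance between orange2_center and blue3_center below 0.049 m or distance between orange2_center and blue4_center below 0.049 m or distance between orange2_center and blue5_center below 0.049 m) and horizontal distance between each of orange0_center, orange1_center, orange2_center, blue0_center, blue1_center, blue2_center, blue3_center, blue4_center, blue5_center and dish below 0.066 m and height (world z) of each of orange0_center, orange1_center, orange2_center, blue0_center, blue1_center, blue2_center, blue3_center, blue4_center, blue5_center below 0.045 m and horizontal distance between stirrer_tip and dock_slot below 0.006 m and z of stirrer_tip in the frame of dock_slot below -0.057 m and angle between stirrer_grip's own z axis and vertical below 0.08 rad and contact force between the fingers and stirrer below 0.1 N), for 0.2 s.
8. the lid sits level on the dish, let go (horizontal distance between lid_grip and dish below 0.009 m and z of lid_grip in the frame of dish between 0.077 and 0.0855 m and angle between lid_grip's own z axis and vertical below 0.05 rad and contact force between the fingers and lid below 0.1 N), for 0.2 s.
At the end, for the whole second after the job is handed in: All beads in the dish; two orange beads over 47 mm apart (centres), each orange within 49 mm of a blue. Stirrer upright in the dock, blade edge 57 mm or more below its top, 6 mm of centre. Lid level on the dish, 9 mm of centre, knob point 77 to 85.5 mm up. Both released, at rest ((distance between orange0_center and orange1_center above 0.047 m or distance between any of orange0_center, orange1_center and orange2_center above 0.047 m) and (distance between orange0_center and blue0_center below 0.049 m or distance between orange0_center and blue1_center below 0.049 m or distance between orange0_center and blue2_center below 0.049 m or distance between orange0_center and blue3_center below 0.049 m or distance between orange0_center and blue4_center below 0.049 m or distance between orange0_center and blue5_center below 0.049 m) and (distance between orange1_center and blue0_center below 0.049 m or distance between orange1_center and blue1_center below 0.049 m or distance between orange1_center and blue2_center below 0.049 m or distance between orange1_center and blue3_center below 0.049 m or distance between orange1_center and blue4_center below 0.049 m or distance between orange1_center and blue5_center below 0.049 m) and (distance between orange2_center and blue0_center below 0.049 m or distance between orange2_center and blue1_center below 0.049 m or distance between orange2_center and blue2_center below 0.049 m or distance between orange2_center and blue3_center below 0.049 m or distance between orange2_center and blue4_center below 0.049 m or distance between orange2_center and blue5_center below 0.049 m) and horizontal distance between each of orange0_center, orange1_center, orange2_center, blue0_center, blue1_center, blue2_center, blue3_center, blue4_center, blue5_center and dish below 0.066 m and height (world z) of each of orange0_center, orange1_center, orange2_center, blue0_center, blue1_center, blue2_center, blue3_center, blue4_center, blue5_center below 0.045 m and horizontal distance between stirrer_tip and dock_slot below 0.006 m and z of stirrer_tip in the frame of dock_slot below -0.057 m and angle between stirrer_grip's own z axis and vertical below 0.08 rad and horizontal distance between lid_grip and dish below 0.009 m and z of lid_grip in the frame of dish between 0.077 and 0.0855 m and angle between lid_grip's own z axis and vertical below 0.05 rad and linear speed of each of stirrer, lid below 0.02 m/s); the robot touches nothing.
It fails at once if a bead left the dish (horizontal distance between any of orange0_center, orange1_center, orange2_center, blue0_center, blue1_center, blue2_center, blue3_center, blue4_center, blue5_center and dish above 0.085 m).
It fails at once if the gripper touched a bead (contact force between the fingers and orange0 above 0.3 N or contact force between the fingers and orange1 above 0.3 N or contact force between the fingers and orange2 above 0.3 N or contact force between the fingers and blue0 above 0.3 N or contact force between the fingers and blue1 above 0.3 N or contact force between the fingers and blue2 above 0.3 N or contact force between the fingers and blue3 above 0.3 N or contact force between the fingers and blue4 above 0.3 N or contact force between the fingers and blue5 above 0.3 N).
It fails at once if a bystander was moved over 20 mm (distance of any of jar, slidebox, beaker from where it was at the start of the episode above 0.02 m).
It also fails if it takes over 72 s, if anything falls off the work surface, if the arm or the gripper's body presses on something with over 40 N, if the wrist force passes 120 N, or if a joint passes its speed limit or range.

## Working session

There is one attempt and no reset: what is moved stays moved. The work goes in short steps, Python scripts to look and compute and a tool call to move; the robot and the scene stay as the last step left them, time stands still between calls to the robot, and variables do not carry over. Pictures are saved under pics/ and viewed, at most 10 in all, crops included, and the job is handed in when it is done.

Besides the shell and the picture viewer there is one more tool, called as a command line: name --argument value ..., lists and objects as JSON in quotes. carry_out: Moves the arm, as the interface text tells. Its arguments: {"type":"object","properties":{"plan":{"type":"array","items":{"type":"array","items":{"type":"array","items":{"type":"number"}}}},"squeeze":{"type":"number"}},"required":["plan"]}

```bash
mkdir -p pics; cat > h.py <<'E'
import numpy as np, cv2
from station import telemetry, optics, ctrl
def cam(n,save=None):
    c=optics.camera(n); 
    if save: cv2.imwrite('pics/'+save, c['pixels'][:,:,::-1])
    return c
def ray(c,uv,z):
    K=np.array(c['intrinsics']);R=np.array(c['rotation']);o=np.array(c['origin'])
    d=R@np.linalg.inv(K)@np.array([uv[0],uv[1],1.]); return o+d*(z-o[2])/d[2]
def proj(c,p):
    q=np.array(c['intrinsics'])@(np.array(c['rotation']).T@(np.array(p)-np.array(c['origin']))); return q[:2]/q[2]
E
python3 - <<'E'
from h import *
a=cam('top');b=cam('side');w=cam('wrist')
for n,c in zip('tsw',(a,b,w)): print(n,np.round(c['origin'],3),np.round(c['rotation'],3).tolist(),np.round(c['intrinsics'],1).tolist())
cv2.imwrite('pics/top0.png',cv2.resize(a['pixels'][:,:,::-1],(800,600),interpolation=cv2.INTER_CUBIC))
cv2.imwrite('pics/side0.png',cv2.resize(b['pixels'][:,:,::-1],(800,600),interpolation=cv2.INTER_CUBIC))
print(telemetry.get_obs())
E
```

```text
t [0.376 0.002 1.204] [-2.979, 0.002, -1.581] [[414.3, 0.0, 260.8], [0.0, 414.3, 186.2], [0.0, 0.0, 1.0]]
s [0.479 0.572 0.709] [-2.345, 0.005, -3.059] [[351.3, 0.0, 254.2], [0.0, 351.3, 186.8], [0.0, 0.0, 1.0]]
w [ 0.217 -0.512  0.383] [2.863, 0.002, -1.315] [[325.2, 0.0, 253.0], [0.0, 325.2, 189.5], [0.0, 0.0, 1.0]]
{'time_s': 0.15, 'qpos': array([-1.38162813e+00,  3.00309133e-01,  1.52139000e+00, -2.86442084e-05,
        1.32067225e+00, -6.65716883e-02]), 'joint_vel': array([ 0.00055296, -0.00206476, -0.00216166,  0.00130289,  0.00015616,
       -0.00146632]), 'tau': array([ 1.62796008e-03, -5.31960690e+01, -3.52822530e+01,  7.08294008e-02,
        2.35950138e-02, -5.49380513e-05]), 'ee_pos': array([ 0.13910102, -0.53194023,  0.20505601]), 'eef_rot': array([-3.14081380e+00, -2.41174149e-05,  2.55746981e-01]), 'force': array([-0.49036205, -0.23931864, -0.00590511]), 'moment': array([0.0158833 , 0.02509571, 0.00888764]), 'grip_force': 0.0, 'grip_width': 0.09377990207779727}
```

View pics/top0.png

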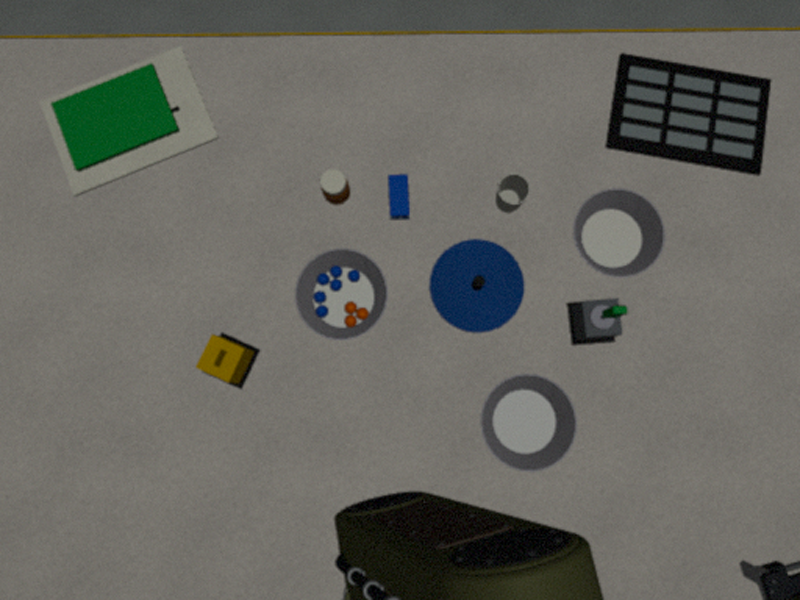

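View pics/side0.png

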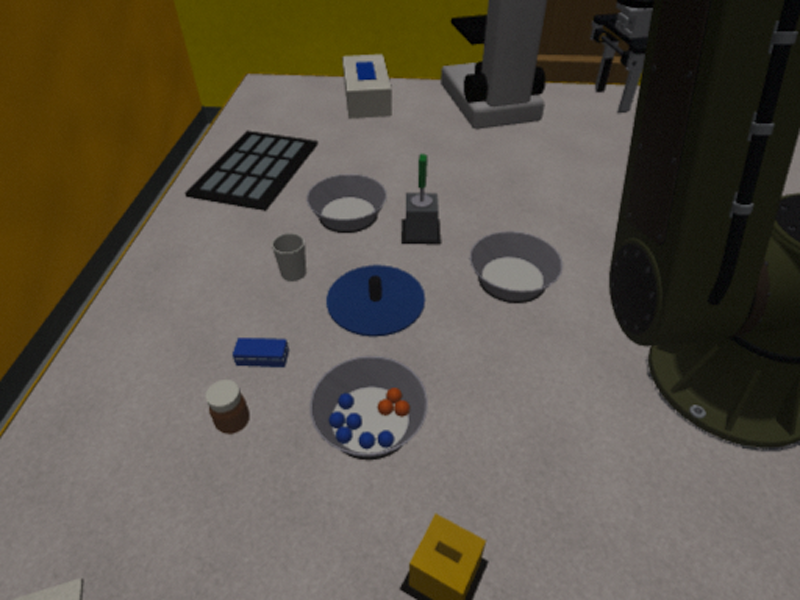

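The top view (800-px scale) shows the bead dish at (341,293), which is the leftmost one. The lid is at (477,285), the stirrer and grey stand at (605,315) and the dock at (222,358). The side view agrees. The jar, slide box and cup lie beyond the dish and lid.

```bash
python3 - <<'E'
s=open('h.py').read()
s=s.replace("import numpy as np, cv2","import numpy as np, cv2\nfrom scipy.spatial.transform import Rotation as Ro")
s=s.replace("c=optics.camera(n); ","c=dict(optics.camera(n)); c['rotation']=Ro.from_euler('xyz',c['rotation']).as_matrix()")
s+='''
def mask(c,lo,hi):
    return cv2.inRange(cv2.cvtColor(c['pixels'],cv2.COLOR_RGB2HSV),np.array(lo),np.array(hi))
def blobs(m,mn=8):
    n,l,st,ce=cv2.connectedComponentsWithStats(m)
    return sorted([(int(st[i,4]),ce[i].round(1).tolist(),l==i) for i in range(1,n) if st[i,4]>=mn],key=lambda t:-t[0])
def tri(c1,p1,c2,p2):
    def d(c,p):
        v=c['rotation']@np.linalg.inv(np.array(c['intrinsics']))@np.array([*p,1.]); return v/np.linalg.norm(v)
    a,b=d(c1,p1),d(c2,p2);o1,o2=np.array(c1['origin']),np.array(c2['origin'])
    A=np.array([a,-b]).T; t=np.linalg.lstsq(A,o2-o1,rcond=None)[0]
    q1,q2=o1+a*t[0],o2+b*t[1]; return (q1+q2)/2,np.linalg.norm(q1-q2)
GREEN=((45,120,40),(75,255,255)); ORG=((3,170,90),(16,255,255)); BLU=((105,150,60),(125,255,255)); YEL=((18,150,60),(35,255,255))
'''
open('h.py','w').write(s)
E
python3 - <<'E'
from h import *
a=cam('top');b=cam('side')
f=lambda p:np.round(p,4).tolist()
def show(n,c,col,mn):
    for t in blobs(mask(c,*col),mn): 
        x,y=np.where(t[2])[1],np.where(t[2])[0]; print(n,t[0],t[1],(x.min(),x.max(),y.min(),y.max()))
for n,col,mn in (('g',GREEN,8),('o',ORG,15),('b',BLU,15),('y',YEL,100)): show('top '+n,a,col,mn);show('side '+n,b,col,mn)
# dish floor: white in top & the blob's ellipse; outer wall grey
for c,n,box in ((a,'top',(185,255,155,222)),(b,'side',(195,277,225,295))):
    x0,x1,y0,y1=box; P=c['pixels'][y0:y1,x0:x1]
    print(n, P[(y1-y0)//2,::4].tolist())
E
```

```text
top g 3190 [73.0, 74.5] (np.int64(33), np.int64(113), np.int64(41), np.int64(108))
top g 45 [396.0, 198.0] (np.int64(392), np.int64(400), np.int64(196), np.int64(200))
side g 68 [269.9, 109.1] (np.int64(268), np.int64(272), np.int64(99), np.int64(119))
top o 72 [227.9, 198.4] (np.int64(221), np.int64(235), np.int64(194), np.int64(203))
top o 37 [224.0, 205.0] (np.int64(221), np.int64(227), np.int64(202), np.int64(208))
side o 50 [246.2, 259.0] (np.int64(242), np.int64(250), np.int64(256), np.int64(262))
side o 48 [256.5, 259.6] (np.int64(253), np.int64(260), np.int64(256), np.int64(263))
side o 43 [251.6, 251.5] (np.int64(248), np.int64(255), np.int64(249), np.int64(254))
top b 2584 [304.7, 182.5] (np.int64(276), np.int64(334), np.int64(154), np.int64(211))
top b 307 [254.9, 124.6] (np.int64(249), np.int64(261), np.int64(112), np.int64(138))
top b 37 [206.1, 178.0] (np.int64(203), np.int64(209), np.int64(175), np.int64(181))
top b 36 [226.2, 176.0] (np.int64(223), np.int64(229), np.int64(173), np.int64(179))
top b 35 [214.5, 173.1] (np.int64(212), np.int64(217), np.int64(170), np.int
[... 1373 characters left out ...]
3))
side y 296 [56.3, 194.5] (np.int64(0), np.int64(129), np.int64(88), np.int64(278))
top [[119, 115, 107], [96, 95, 96], [75, 77, 77], [76, 73, 77], [39, 49, 84], [0, 38, 98], [131, 134, 127], [141, 143, 135], [142, 145, 136], [138, 140, 132], [140, 141, 134], [139, 142, 134], [135, 138, 133], [141, 143, 137], [58, 56, 57], [57, 53, 57], [121, 119, 113], [120, 116, 111]]
side [[130, 122, 120], [94, 91, 98], [65, 63, 68], [66, 65, 67], [65, 63, 66], [136, 135, 133], [19, 28, 57], [20, 27, 52], [146, 145, 140], [150, 147, 143], [147, 146, 142], [148, 145, 142], [109, 48, 21], [121, 53, 21], [85, 50, 34], [123, 52, 17], [116, 49, 18], [71, 70, 73], [71, 69, 74], [78, 75, 80], [133, 127, 124]]
```

```bash
python3 - <<'E'
from h import *
a=cam('top');b=cam('side')
f=lambda p:np.round(p,4).tolist()
p,e=tri(a,[396,198],b,[269.9,109.1]); print('stirrer tri',f(p),e)
print('handle top-view at z .177/.146',f(ray(a,[396.5,198],.165)),'side', f(ray(b,[269.9,109.1],.146)))
# stirrer handle orientation in top view
x=np.argwhere(blobs(mask(a,*GREEN))[1][2]); print('green px',[(int(r),x[x[:,0]==r][:,1].min(),x[x[:,0]==r][:,1].max()) for r in np.unique(x[:,0])])
# lid disc outer at z=.011 (6+5)
m=blobs(mask(a,*BLU))[0][2].astype(np.uint8); cn=max(cv2.findContours(m,0,2)[0],key=cv2.contourArea)
el=cv2.fitEllipse(cn); print('lid top',f(ray(a,el[0],.011)),el[1], 'expect px',178/1.193*.4143)
m=blobs(mask(b,*BLU))[0][2].astype(np.uint8);cn=cv2.convexHull(max(cv2.findContours(m,0,2)[0],key=cv2.contourArea))
el=cv2.fitEllipse(cn);print('lid side',f(ray(b,el[0],.011)))
# dish: gray darker than bench, rim
g=cv2.cvtColor(a['pixels'],cv2.COLOR_RGB2GRAY); 
dm=((g<100)*255).astype(np.uint8); dm[:, :185]=0; dm[:,252:]=0; dm[:150]=0; dm[225:]=0
cn=max(cv2.findContours(cv2.morphologyEx(dm,cv2.MORPH_OPEN,np.ones((2,2))),0,1)[0],key=cv2.contourArea); el=cv2.fitEllipse(cn);print('dish rim',f(ray(a,el[0],.05)),el)
# floor center: white
wm=((g>128)*255).astype(np.uint8); 
# dock: top face bright yellow
h=cv2.cvtColor(a['pixels'],cv2.COLOR_RGB2HSV); ym=mask(a,*YEL); print('V hist',np.histogram(h[...,2][(ym>0)&(np.arange(384)[:,None]>100)],8))
for c,n in((a,'t'),(b,'s')):
    P=c['pixels']; 
    crop=P[205:255,115:175] if n=='t' else P[320:384,250:320]
    cv2.imwrite(f'pics/dock_{n}.png',cv2.resize(crop[:,:,::-1],None,fx=6,fy=6,interpolation=cv2.INTER_CUBIC))
for uv in blobs(mask(a,*BLU))[2:8]: print('blue',f(ray(a,uv[1],.018)))
for uv in ([224,205],[224.5,197.5],[232,200]): print('org',f(ray(a,uv,.018)))
i=cv2.imread('pics/dock_t.png');j=cv2.imread('pics/dock_s.png'); H=400
o=np.zeros((H,800,3),np.uint8); o[:i.shape[0],:i.shape[1]]=i[:H]; o[:j.shape[0],370:370+j.shape[1]]=j[:H,:430]; cv2.imwrite('pics/dock.png',o)
E
```

```text
stirrer tri [0.5133, -0.3466, 0.1392] 0.005069063173445678
handle top-view at z .177/.146 [0.5124, -0.3397, 0.165] side [0.5104, -0.335, 0.146]
green px [(196, np.int64(392), np.int64(399)), (197, np.int64(392), np.int64(400)), (198, np.int64(392), np.int64(400)), (199, np.int64(392), np.int64(400)), (200, np.int64(392), np.int64(400))]
lid top [0.5812, -0.1255, 0.011] (57.29581832885742, 58.28810119628906) expect px 61.81508801341156
lid side [0.5797, -0.1164, 0.011]
dish rim [0.5593, 0.1211, 0.05] ((219.0184783935547, 188.74078369140625), (56.86238479614258, 58.17021179199219), 63.10590362548828)
V hist (array([ 72,  23,  13,  16,  19,  33, 184, 260]), array([ 60.   ,  68.375,  76.75 ,  85.125,  93.5  , 101.875, 110.25 ,
       118.625, 127.   ]))
blue [0.5962, 0.1619, 0.018]
blue [0.6105, 0.1378, 0.018]
blue [0.5354, 0.1632, 0.018]
blue [0.6015, 0.1039, 0.018]
blue [0.5627, 0.167, 0.018]
blue [0.585, 0.1376, 0.018]
org [0.5168, 0.1097, 0.018]
org [0.5386, 0.1084, 0.018]
org [0.5311, 0.0867, 0.018]
```

View pics/dock.png

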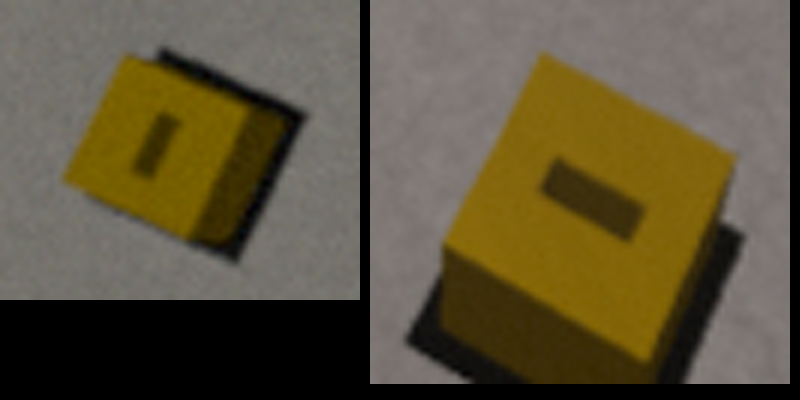

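The slot is clear in both views. In the top crop its centre is at about (141.2,229.5) px, and in the side crop at about (287,353.3). I'll move over the stirrer for a closer look.

carry_out --plan '[[[15, -4, -4, 0, 0, 0, 94], [30, -8, -5, 0, 0, 0, 94], [35, -9, -5, 0, 0, 0, 94], [35, -9, -5, 0, 0, 0, 94], [35, -9, -5, 0, 0, 0, 94], [35, -9, -5, 0, 0, 0, 94], [35, -9, -5, 0, 0, 0, 94], [35, -9, -5, 0, 0, 0, 94], [35, -9, -5, 0, 0, 0, 94], [30, -9, -1, 0, 0, 0, 94], [20, -8, 0, 0, 0, 0, 94], [12, -5, 0, 0, 0, 0, 94], [0, 0, 0, 0, 0, 0, 94], [0, 0, 0, 0, 0, 0, 94]]]'

```text
time_s: 1.52
ee_pos: [0.4549, -0.3493, 0.2502]
eef_rot: [-3.141, 0.0, 0.256]
force: [-0.9, 0.0, -0.6]
grip_width: 0.0942
grip_force: 0.0
```

```bash
cat >> h.py <<'E'
def to(x,y,z,yaw=None):
    o=telemetry.get_obs(); R=Ro.from_euler('xyz',o['eef_rot']); y0=o['eef_rot'][2]
    s=R.inv().apply(np.array([x,y,z])-o['ee_pos'])*1000
    print('t',round(o['time_s'],2),'pos',np.round(o['ee_pos'],4),'rot',np.round(o['eef_rot'],4),'q',np.round(o['qpos'],2),'shift mm',s.round(1),'dz turn',None if yaw is None else round((y0-yaw+np.pi/2)%np.pi-np.pi/2,4),'w',round(o['grip_width'],4),'F',np.round(o['force'],1))
E
python3 - <<'E'
from h import *
w=cam('wrist','w1.png'); to(.512,-.337,.127)
print(np.round(w['origin'],3))
t=blobs(mask(w,*GREEN)); print([q[:2] for q in t[:3]])
for q in t[:3]: print(cv2.minAreaRect(np.argwhere(q[2])[:,::-1].astype(np.float32)))
E
```

```text
t 1.57 pos [ 0.4544 -0.3498  0.2503] rot [-3.1415e+00  3.0000e-04  2.5540e-01] q [-0.72  0.32  1.39 -0.    1.43  0.6 ] shift mm [ 59.    2.2 123.3] dz turn None w 0.0938 F [-0.3  0.3 -0.3]
[ 0.532 -0.33   0.429]
[(448, [254.5, 126.4])]
((254.65762329101562, 126.16400146484375), (27.765165328979492, 16.647811889648438), 16.389541625976562)
```

View pics/w1.png

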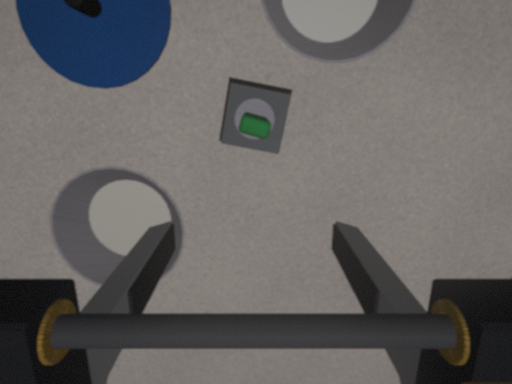

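The wrist view shows the stirrer's green handle end-on at about (254.6,126), 16° off the image rows. The stand is beneath it, the lid knob is at the top left, and the path is clear.

```bash
python3 - <<'E'
from h import *
w=cam('wrist')
q=blobs(mask(w,(45,90,25),(80,255,255)))[0]; (c,s,an)=cv2.minAreaRect(np.argwhere(q[2])[:,::-1].astype(np.float32)); print(c,s,an)
c=np.array(c); P=ray(w,c,.175)
B=cv2.boxPoints((c,s,an)); 
e=[(B[i+1]-B[i]) for i in range(3)]; d=max(e,key=np.linalg.norm)
v=ray(w,c+d/2,.177)-ray(w,c-d/2,.177); yaw=np.arctan2(v[1],v[0]); print('P',P,'len',np.linalg.norm(v),'yaw',yaw, yaw%np.pi)
to(P[0],P[1],.128,yaw)
K=w['intrinsics']
# collar
g=cv2.cvtColor(w['pixels'],cv2.COLOR_RGB2GRAY); print(g[100:155:3,254].tolist(), g[118,215:295:4].tolist())
E
```

```text
(254.57339477539062, 124.92202758789062) (29.213701248168945, 18.86918067932129) 16.699243545532227
P [ 0.51181581 -0.33643129  0.175     ] len 0.022230806194711645 yaw -1.6023294685866123 1.5392631850031808
t 1.62 pos [ 0.4543 -0.35    0.2505] rot [3.1416e+00 2.0000e-04 2.5480e-01] q [-0.72  0.32  1.39 -0.    1.43  0.6 ] shift mm [ 59.1   1.4 122.4] dz turn -1.2845 w 0.0941 F [-0.7 -0.9  0.6]
[113, 108, 109, 109, 103, 50, 66, 81, 81, 80, 76, 70, 95, 85, 79, 77, 90, 124, 128] [126, 125, 65, 74, 76, 110, 106, 75, 77, 71, 63, 52, 48, 89, 110, 82, 78, 76, 119, 125]
```

carry_out --plan '[[[20, 0.5, 0, 0, 0, 0, 94], [20, 0.5, 0, 0, 0, 0, 94], [19, 0.4, 3, 0, 0, -0.0715, 94], [0, 0, 7, 0, 0, -0.12, 94], [0, 0, 7, 0, 0, -0.12, 94], [0, 0, 7, 0, 0, -0.12, 94], [0, 0, 7, 0, 0, -0.12, 94], [0, 0, 7, 0, 0, -0.12, 94], [0, 0, 7, 0, 0, -0.12, 94], [0, 0, 7, 0, 0, -0.12, 94], [0, 0, 7, 0, 0, -0.12, 94], [0, 0, 7, 0, 0, -0.12, 94], [0, 0, 7, 0, 0, -0.12, 70], [0, 0, 16, 0, 0, -0.013, 60], [0, 0, 16, 0, 0, 0, 50], [0, 0, 17, 0, 0, 0, 40], [0, 0, 0, 0, 0, 0, 30], [0, 0, 0, 0, 0, 0, 30]]]'

```text
time_s: 3.12
ee_pos: [0.5117, -0.3363, 0.1284]
eef_rot: [-3.141, -0.001, 1.539]
force: [-0.1, -0.1, 0.6]
grip_width: 0.0576
grip_force: 0.0
```

```bash
python3 - <<'E'
from h import *
w=cam('wrist','w2.png'); to(.5118,-.3364,.128,1.539)
E
```

```text
t 3.17 pos [ 0.5123 -0.3364  0.1293] rot [3.1411e+00 3.0000e-04 1.5392e+00] q [-0.64  0.51  1.42 -0.    1.22 -0.61] shift mm [ 0.  -0.5  1.3] dz turn 0.0002 w 0.0536 F [0.3 0.3 0.3]
```

View pics/w2.png

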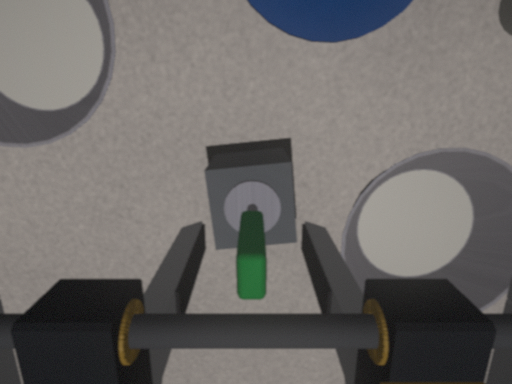

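The handle sits between the fingers, square and centred, with its top at about (252,295). Now I'll grip and lift.

carry_out --plan '[[[0, 0, 0, 0, 0, 0, 0], [0, 0, 0, 0, 0, 0, 0], [0, 0, 0, 0, 0, 0, 0], [0, 0, 0, 0, 0, 0, 0], [0, 0, 0, 0, 0, 0, 0], [0, 0, 0, 0, 0, 0, 0], [0, 0, 0, 0, 0, 0, 0], [0, 0, 0, 0, 0, 0, 0], [0, 0, -8, 0, 0, 0, 0], [0, 0, -15, 0, 0, 0, 0], [0, 0, -20, 0, 0, 0, 0], [0, 0, -20, 0, 0, 0, 0], [0, 0, -17, 0, 0, 0, 0], [0, 0, -8, 0, 0, 0, 0], [0, 0, 0, 0, 0, 0, 0]]]' --squeeze 45

```text
time_s: 4.42
ee_pos: [0.5131, -0.3359, 0.2186]
eef_rot: [3.139, 0.002, 1.54]
force: [0.3, 0.5, -0.9]
grip_width: 0.0138
grip_force: 45.0
```

```bash
python3 - <<'E'
from h import *
b=cam('side'); to(.5593,.1211,.2,1.539); a=cam('top')
q=blobs(mask(b,*GREEN));print([t[:2] for t in q[:2]])
# measure dish: rim via convex hull of steel in side cam
g=cv2.cvtColor(b['pixels'],cv2.COLOR_RGB2GRAY).astype(int)
hsv=cv2.cvtColor(b['pixels'],cv2.COLOR_RGB2HSV)
def rim(c,x0,x1,y0,y1):
    g=cv2.cvtColor(c['pixels'],cv2.COLOR_RGB2GRAY); m=((g<108)*255).astype(np.uint8); k=np.zeros_like(m);k[y0:y1,x0:x1]=m[y0:y1,x0:x1]
    k=blobs(k)[0][2].astype(np.uint8)
    h=cv2.convexHull(max(cv2.findContours(k,0,1)[0],key=cv2.contourArea)); return h[:,0].astype(float)
from scipy.optimize import least_squares
for n,c,box in (('top',a,(180,255,150,225)),('side',b,(192,280,222,300))):
    h=rim(c,*box); 
    if n=='side': h=h[h[:,1]<262]  # far and lateral rim only
    X=np.array([ray(c,p,.05)[:2] for p in h])
    r=least_squares(lambda p:np.hypot(*(X-p[:2]).T)-p[2],[.56,.12,.085],loss='soft_l1',f_scale=.002); print(n,r.x.round(4),len(h),np.abs(r.fun).max().round(4))
E
```

```text
t 4.47 pos [ 0.5127 -0.3357  0.2168] rot [3.1408e+00 5.0000e-04 1.5403e+00] q [-0.64  0.43  1.31  0.    1.39 -0.61] shift mm [458.   32.6  16.6] dz turn 0.0013 w 0.0134 F [ 0.1  0.7 -1.6]
[(22, [270.1, 71.9])]
top [0.563  0.1238 0.0821] 33 0.0008
side [0.5608 0.1246 0.0845] 23 0.0008
```

carry_out --plan '[[[12, 1, 0, 0, 0, 0, 0], [26, 2, 0, 0, 0, 0, 0], [36, 2.7, 0, 0, 0, 0, 0], [36, 2.7, 0, 0, 0, 0, 0], [36, 2.7, 0, 0, 0, 0, 0], [36, 2.7, 0, 0, 0, 0, 0], [36, 2.7, 0, 0, 0, 0, 0], [36, 2.7, 0, 0, 0, 0, 0], [36, 2.7, 0, 0, 0, 0, 0], [36, 2.7, 0, 0, 0, 0, 0], [36, 2.7, 0, 0, 0, 0, 0], [36, 2.7, 0, 0, 0, 0, 0], [36, 2.7, 0, 0, 0, 0, 0], [18, 1.5, 0, 0, 0, 0, 0], [9, 1.1, 0, 0, 0, 0, 0], [0, 0, 0, 0, 0, 0, 0], [0, 0, 0, 0, 0, 0, 0]]]'

```text
time_s: 5.93
ee_pos: [0.5616, 0.1237, 0.2158]
eef_rot: [-3.141, 0.0, 1.541]
force: [0.5, 0.1, -0.6]
grip_width: 0.0141
grip_force: 45.0
```

```bash
python3 - <<'E'
from h import *
b=cam('side','s3.png'); to(.562,.124,.128,1.54)
E
```

```text
t 5.98 pos [0.5617 0.1232 0.216 ] rot [-3.1409e+00  3.0000e-04  1.5396e+00] q [ 0.15  0.35  1.43 -0.    1.36  0.18] shift mm [ 0.9  0.3 88. ] dz turn -0.0004 w 0.0141 F [ 0.2 -0.2 -0.5]
```

View pics/s3.png

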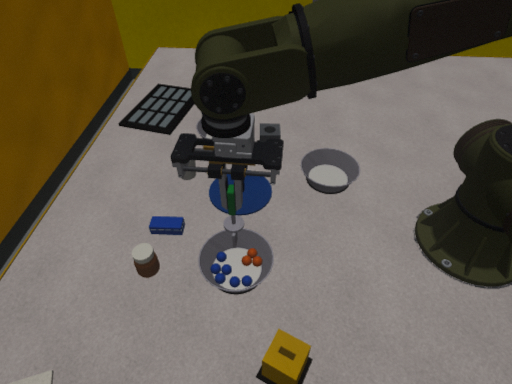

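The side view shows the blade over the middle of the bead dish, with beads around the edge and the centre free. I'll descend and start stirring.

carry_out --plan '[[[0.9, 0.3, 15, 0, 0, 0, 0], [0, 0, 22, 0, 0, 0, 0], [0, 0, 22, 0, 0, 0, 0], [0, 0, 18, 0, 0, 0, 0], [0, 0, 11, 0, 0, 0, 0], [-12, 2, 0, 0, 0, 0, 0], [-12.4, 2.2, 0, 0, 0, 0, 0], [-12, 2.2, 0, 0, 0, 0, 0], [-0.2, -11.6, 0, 0, 0, 0, 0], [3.4, -11.1, 0, 0, 0, 0, 0], [6.6, -9.5, 0, 0, 0, 0, 0], [9.2, -7, 0, 0, 0, 0, 0], [10.9, -3.8, 0, 0, 0, 0, 0], [11.6, -0.2, 0, 0, 0, 0, 0], [11.1, 3.4, 0, 0, 0, 0, 0], [9.5, 6.6, 0, 0, 0, 0, 0], [7, 9.2, 0, 0, 0, 0, 0], [3.8, 10.9, 0, 0, 0, 0, 0]]]'

```text
time_s: 7.48
ee_pos: [0.5564, 0.1635, 0.1281]
eef_rot: [-3.139, 0.0, 1.542]
force: [0.1, -0.2, -1.9]
grip_width: 0.0137
grip_force: 45.0
```

```bash
cat >> h.py <<'E'
def beads(c):
    h=c['pixels'];out=[]
    for n,col in(('o',ORG),('b',BLU)):
        for t in blobs(mask(c,*col),20):
            p=ray(c,t[1],.018); d=p[:2]-[.562,.124]
            if np.hypot(*d)<.085: out.append((n,t[0],(d*1000).round().tolist()))
    return out
E
python3 - <<'E'
from h import *
b=cam('side'); to(.562,.124,.128,1.54); print(beads(b))
E
```

```text
t 7.53 pos [0.558  0.1635 0.128 ] rot [-3.1404  0.      1.5416] q [0.22 0.44 1.51 0.   1.19 0.25] shift mm [-39.4   5.1  -0. ] dz turn 0.0016 w 0.0135 F [ 0.8  0.7 -0.4]
[('o', 127, [-43.0, 4.0]), ('o', 33, [11.0, 29.0]), ('b', 349, [33.0, 20.0]), ('b', 34, [28.0, 9.0])]
```

carry_out --plan '[[[-0.3, 11.4, 0, 0, 0, 0, 0], [-3.6, 11, 0, 0, 0, 0, 0], [-6.8, 9.4, 0, 0, 0, 0, 0], [-9.4, 6.9, 0, 0, 0, 0, 0], [-11, 3.7, 0, 0, 0, 0, 0], [-11.6, 0.2, 0, 0, 0, 0, 0], [-11.1, -3.4, 0, 0, 0, 0, 0], [-9.5, -6.6, 0, 0, 0, 0, 0], [-7, -9.2, 0, 0, 0, 0, 0], [-3.8, -10.9, 0, 0, 0, 0, 0], [-0.2, -11.6, 0, 0, 0, 0, 0], [3.4, -11.1, 0, 0, 0, 0, 0], [6.6, -9.5, 0, 0, 0, 0, 0], [9.2, -7, 0, 0, 0, 0, 0], [10.9, -3.8, 0, 0, 0, 0, 0], [11.6, -0.2, 0, 0, 0, 0, 0], [11.1, 3.4, 0, 0, 0, 0, 0], [9.5, 6.6, 0, 0, 0, 0, 0], [7, 9.2, 0, 0, 0, 0, 0], [3.8, 10.9, 0, 0, 0, 0, 0]]]'

```text
time_s: 9.2
ee_pos: [0.5558, 0.1621, 0.1282]
eef_rot: [-3.14, 0.0, 1.542]
force: [0.1, -0.1, -0.3]
grip_width: 0.0136
grip_force: 45.0
```

carry_out --plan '[[[0.2, 11.6, 0, 0, 0, 0, 0], [-3.4, 11.1, 0, 0, 0, 0, 0], [-6.6, 9.5, 0, 0, 0, 0, 0], [-9.2, 7, 0, 0, 0, 0, 0], [-10.9, 3.8, 0, 0, 0, 0, 0], [-11.6, 0.2, 0, 0, 0, 0, 0], [-11.1, -3.4, 0, 0, 0, 0, 0], [-9.5, -6.6, 0, 0, 0, 0, 0], [-7, -9.2, 0, 0, 0, 0, 0], [-3.8, -10.9, 0, 0, 0, 0, 0], [-0.2, -11.6, 0, 0, 0, 0, 0], [3.4, -11.1, 0, 0, 0, 0, 0], [6.6, -9.5, 0, 0, 0, 0, 0], [9.2, -7, 0, 0, 0, 0, 0], [10.9, -3.8, 0, 0, 0, 0, 0], [11.6, -0.2, 0, 0, 0, 0, 0], [11.1, 3.4, 0, 0, 0, 0, 0], [9.5, 6.6, 0, 0, 0, 0, 0], [7, 9.2, 0, 0, 0, 0, 0], [3.8, 10.9, 0, 0, 0, 0, 0]]]'

```text
time_s: 10.87
ee_pos: [0.5562, 0.1623, 0.128]
eef_rot: [-3.14, -0.0, 1.542]
force: [-0.3, 0.9, 0.0]
grip_width: 0.0138
grip_force: 45.0
```

carry_out --plan '[[[0.2, 11.6, 0, 0, 0, 0, 0], [-3.4, 11.1, 0, 0, 0, 0, 0], [-6.6, 9.5, 0, 0, 0, 0, 0], [-9.2, 7, 0, 0, 0, 0, 0], [-10.9, 3.8, 0, 0, 0, 0, 0], [-11.6, 0.2, 0, 0, 0, 0, 0], [-11.1, -3.4, 0, 0, 0, 0, 0], [-9.5, -6.6, 0, 0, 0, 0, 0], [-7, -9.2, 0, 0, 0, 0, 0], [-3.8, -10.9, 0, 0, 0, 0, 0], [-0.2, -11.6, 0, 0, 0, 0, 0], [3.4, -11.1, 0, 0, 0, 0, 0], [6.6, -9.5, 0, 0, 0, 0, 0], [9.2, -7, 0, 0, 0, 0, 0], [10.9, -3.8, 0, 0, 0, 0, 0], [11.6, -0.2, 0, 0, 0, 0, 0], [11.1, 3.4, 0, 0, 0, 0, 0], [9.5, 6.6, 0, 0, 0, 0, 0], [7, 9.2, 0, 0, 0, 0, 0], [3.8, 10.9, 0, 0, 0, 0, 0]]]'

```text
time_s: 12.53
ee_pos: [0.556, 0.1621, 0.1285]
eef_rot: [-3.141, 0.0, 1.542]
force: [0.2, 0.3, -0.9]
grip_width: 0.0137
grip_force: 45.0
```

```bash
python3 - <<'E'
from h import *
w=cam('wrist'); b=cam('side'); to(.562,.124,.128,1.54); print(beads(b))
k=lambda c,u,v: c['pixels'][v:v+130,u:u+180,::-1]
x=k(b,150,200); u,v=proj(w,[.562,.124,.02]); print(u,v)
cv2.imwrite('pics/mix1.png',np.hstack([cv2.resize(x,(390,282),interpolation=cv2.INTER_CUBIC),cv2.resize(w['pixels'][:,:,::-1],(376,282))]))
E
```

```text
t 12.63 pos [0.5565 0.1616 0.1281] rot [3.1416e+00 1.0000e-04 1.5413e+00] q [ 0.22  0.44  1.52 -0.    1.18  0.25] shift mm [-37.4   6.6   0.1] dz turn 0.0013 w 0.0137 F [ 0.3 -0.8 -1.8]
[('o', 58, [42.0, -19.0]), ('o', 28, [28.0, 7.0]), ('b', 204, [-41.0, -2.0]), ('b', 70, [48.0, 6.0]), ('b', 69, [15.0, 28.0]), ('b', 40, [-18.0, -47.0])]
260.77281765110763 225.72878937199275
```

View pics/mix1.png

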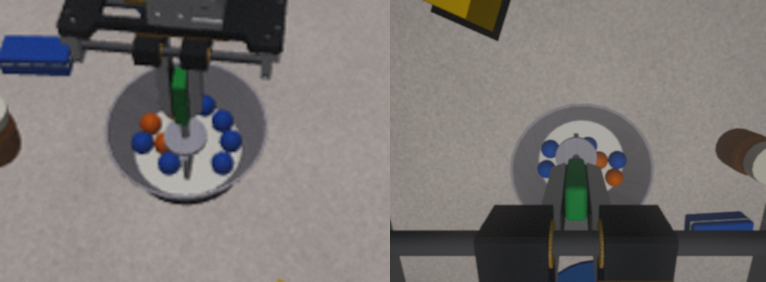

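After about 3½ turns the beads are interleaved in the side half of the image, with oranges at about (150,122) and (163,143) and one hidden behind the collar. I'll lift the blade clear to check.

carry_out --plan '[[[0, 0, -8, 0, 0, 0, 0], [0, 0, -18, 0, 0, 0, 0], [0, 0, -22, 0, 0, 0, 0], [0, 0, -24, 0, 0, 0, 0], [0, 0, -24, 0, 0, 0, 0], [0, 0, -10, 0, 0, 0, 0], [0, 0, 0, 0, 0, 0, 0], [0, 0, 0, 0, 0, 0, 0]]]'

```text
time_s: 13.3
ee_pos: [0.5556, 0.1604, 0.2339]
eef_rot: [-3.141, 0.0, 1.54]
force: [0.4, -0.8, -1.6]
grip_width: 0.0139
grip_force: 45.0
```

```bash
python3 - <<'E'
from h import *
w=cam('wrist'); b=cam('side'); to(.47,.28,.234,2.76); print('S',beads(b));print('W',beads(w))
x=b['pixels'][200:330,150:330,::-1]
cv2.imwrite('pics/mix2.png',np.hstack([cv2.resize(x,(390,282),interpolation=cv2.INTER_CUBIC),cv2.resize(w['pixels'][:,:,::-1],(376,282))]))
E
```

```text
t 13.4 pos [0.5554 0.1603 0.2328] rot [-3.1392e+00  6.0000e-04  1.5402e+00] q [ 0.22  0.35  1.4  -0.    1.4   0.25] shift mm [117.  -89.   -1.1] dz turn -1.2198 w 0.0136 F [ 1.  -0.3 -0.9]
S [('o', 57, [25.0, 2.0]), ('o', 55, [42.0, -20.0]), ('o', 44, [21.0, -42.0]), ('b', 202, [-40.0, -2.0]), ('b', 69, [36.0, 35.0]), ('b', 68, [48.0, 6.0]), ('b', 63, [-14.0, -47.0])]
W [('o', 157, [43.0, -20.0]), ('o', 134, [25.0, 2.0]), ('b', 124, [-47.0, -6.0]), ('b', 122, [-40.0, 21.0]), ('b', 115, [49.0, 3.0]), ('b', 101, [37.0, 32.0])]
```

View pics/mix2.png

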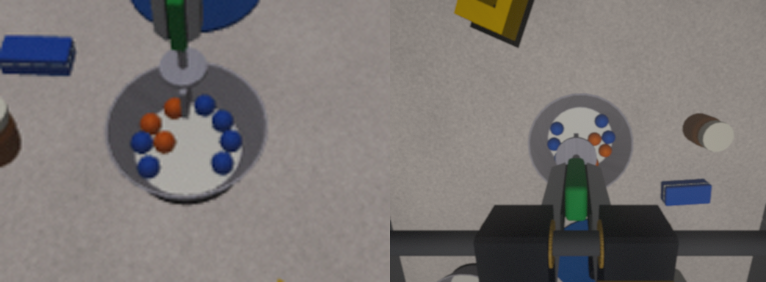

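The side view now shows all the beads. In mm from the dish centre the oranges are at (25,2), (42,-20) and (21,-42), and each has a blue close by. The farthest orange pair is about 44 mm apart, just short of 47. I'll go back in with the blade turned broadside and make a slow extra stroke on the inner orange bead.

carry_out --plan '[[[-17, 7.4, 0, 0, 0, 0, 0], [-17, 7.4, 0, 0, 0, 0, 0], [-16.7, 7.4, 0, 0, 0, 0, 0], [0, 0, 0, 0, 0, -0.123, 0], [0, 0, 0, 0, 0, -0.123, 0], [0, 0, 0, 0, 0, -0.123, 0], [0, 0, 0, 0, 0, -0.123, 0], [0, 0, 0, 0, 0, -0.123, 0], [0, 0, 0, 0, 0, -0.123, 0], [0, 0, 0, 0, 0, -0.123, 0], [0, 0, 0, 0, 0, -0.123, 0], [0, 0, 0, 0, 0, -0.123, 0], [0, 0, 5, 0, 0, -0.123, 0], [0, 0, 8, 0, 0, -0.123, 0], [0, 0, 8, 0, 0, -0.123, 0], [0, 0, 8, 0, 0, -0.123, 0], [0, 0, 8, 0, 0, 0, 0], [0, 0, 0, 0, 0, 0, 0]]]'

```text
time_s: 14.9
ee_pos: [0.5757, 0.109, 0.1947]
eef_rot: [-3.141, -0.004, 3.135]
force: [-0.9, -0.5, -0.9]
grip_width: 0.0136
grip_force: 45.0
```

```bash
python3 - <<'E'
from h import *
b=cam('side'); to(.576,.109,.128,np.pi); print('S',beads(b))
E
```

```text
t 14.95 pos [0.5761 0.1091 0.1959] rot [-3.1413e+00 -2.7000e-03  3.1348e+00] q [ 0.12  0.39  1.42  0.    1.33 -1.44] shift mm [-0.1 -0.1 67.9] dz turn -0.0068 w 0.0141 F [-0.9  0.1 -1.4]
S [('o', 53, [25.0, 1.0]), ('o', 52, [43.0, -20.0]), ('o', 50, [20.0, -43.0]), ('b', 131, [-41.0, -15.0]), ('b', 69, [36.0, 35.0]), ('b', 67, [-40.0, 24.0]), ('b', 66, [48.0, 6.0]), ('b', 63, [-14.0, -47.0])]
```

carry_out --plan '[[[0, 0, 16, 0, 0, 0, 0], [0, 0, 22, 0, 0, 0, 0], [0, 0, 20, 0, 0, 0, 0], [0, 0, 10, 0, 0, 0, 0], [-0.8, 2.5, 0, 0, 0, 0, 0], [-0.8, 2.5, 0, 0, 0, 0, 0], [-0.8, 2.5, 0, 0, 0, 0, 0], [-0.8, 2.5, 0, 0, 0, 0, 0], [-0.8, 2.5, 0, 0, 0, 0, 0], [-0.8, 2.5, 0, 0, 0, 0, 0], [-0.8, 2.5, 0, 0, 0, 0, 0], [-0.4, 2.5, 0, 0, 0, 0, 0], [0, 0, 0, 0, 0, 0, 0], [0, 0, -10, 0, 0, 0, 0], [0, 0, -20, 0, 0, 0, 0], [0, 0, -22, 0, 0, 0, 0], [0, 0, -24, 0, 0, 0, 0], [0, 0, -22, 0, 0, 0, 0], [0, 0, -8, 0, 0, 0, 0]]]'

```text
time_s: 16.53
ee_pos: [0.5835, 0.1292, 0.2397]
eef_rot: [3.141, 0.005, 3.139]
force: [-0.1, 1.1, -0.1]
grip_width: 0.0136
grip_force: 45.0
```

```bash
python3 - <<'E'
from h import *
b=cam('side'); a=cam('top'); w=cam('wrist')
to(.47,.28,.234,2.76); B=beads(b); print('S',B)
print('T',beads(a)); print('dish W',beads(w))
# dock slot: dark-yellow hole inside bright top, both views
def slot(c,n):
    ym=mask(c,(15,130,25),(38,255,255)); h=cv2.cvtColor(c['pixels'],cv2.COLOR_RGB2HSV)[...,2]
    for t in blobs(ym,300):
        if n=='t' and (t[1][1]<150 or t[1][0]>220): continue
        if n=='s' and t[1][1]<300: continue
        hi=np.percentile(h[t[2]],80); br=((h>.8*hi)&t[2]).astype(np.uint8)
        top=max(cv2.findContours(br,0,1)[0],key=cv2.contourArea); fill=np.zeros_like(br); cv2.drawContours(fill,[top],-1,1,-1)
        wt=np.clip((hi-h.astype(float))/hi,0,1); er=cv2.erode(fill,np.ones((5,5))); dark=((er>0)&(h<.72*hi)).astype(np.uint8)
        for s in blobs(dark,6)[:2]:
            P=np.argwhere(s[2])[:,::-1].astype(float); W=np.array([ray(c,p,.075)[:2] for p in P]); m=W.mean(0); ev,V=np.linalg.eigh(np.cov((W-m).T)); v=V[:,1]
            print(n,'slot px',s[0],s[1],'world',m.round(4),'yaw',round(float(np.arctan2(v[1],v[0])%np.pi),3),'ext',(np.sqrt(ev*12)*1000).round(1))
        X=np.array([ray(c,p,.075)[:2] for p in np.argwhere(fill)[:,::-1]]); (cc,ss,an)=cv2.minAreaRect(X.astype(np.float32)*1000); print(n,'top face',np.round(cc,1),np.round(ss,1),round(an,1))
slot(a,'t');slot(b,'s');slot(w,'w')
E
```

```text
t 16.68 pos [0.5827 0.1291 0.2353] rot [3.1415e+00 4.0000e-04 3.1392e+00] q [ 0.16  0.39  1.34  0.    1.42 -1.41] shift mm [113.1 150.7   1.3] dz turn 0.3792 w 0.0138 F [-0.2  0.2 -1.9]
S [('o', 53, [11.0, 21.0]), ('o', 51, [49.0, -16.0]), ('o', 46, [20.0, -43.0]), ('b', 129, [-41.0, -16.0]), ('b', 67, [48.0, 17.0]), ('b', 66, [-40.0, 24.0]), ('b', 66, [28.0, 41.0]), ('b', 61, [-14.0, -48.0])]
T [('o', 33, [20.0, -41.0]), ('b', 39, [-12.0, -48.0])]
dish W [('o', 177, [19.0, -42.0]), ('o', 143, [11.0, 22.0]), ('o', 129, [48.0, -15.0]), ('b', 181, [-35.0, -29.0]), ('b', 181, [-14.0, -48.0]), ('b', 173, [-46.0, -5.0]), ('b', 140, [-40.0, 22.0]), ('b', 88, [30.0, 41.0]), ('b', 48, [47.0, 17.0])]
t slot px 39 [140.3, 228.9] world [0.4473 0.3319] yaw 2.7 ext [10.1 29.3]
t top face [447.3 331.2] [62.  63.8] 65.0
s slot px 114 [286.6, 352.9] world [0.4457 0.3328] yaw 2.712 ext [11.4 29. ]
s top face [445.8 332.6] [63.6 63.5] 65.3
w slot px 342 [463.9, 33.4] world [0.4457 0.3309] yaw 2.713 ext [10.1 28.3]
w top face [446. 331.] [63.5 63.7] 65.3
```

The beads are mixed, in mm from the centre: oranges at (11,21), (49,-16) and (20,-43), with the farthest pair 65 mm apart and each within 35 mm of a blue. The slot is at (0.446, 0.332) with yaw 2.71, consistent across all three cameras.

carry_out --plan '[[[8, 12, 0, 0, 0, 0, 0], [17, 25, 0, 0, 0, 0, 0], [19, 28, 0, 0, 0, 0, 0], [19, 28, 0, 0, 0, 0, 0], [19, 28, 0, 0, 0, 0, 0], [19, 28, 0, 0, 0, 0, 0], [19, 28, 0, 0, 0, 0, 0], [13.2, 19.5, 0, 0, 0, 0, 0], [4, 6, 5, 0, 0, 0.05, 0], [0, 0, 5, 0, 0, 0.1, 0], [0, 0, 5, 0, 0, 0.11, 0], [0, 0, 5, 0, 0, 0.11, 0], [0, 0, 0, 0, 0, 0.059, 0], [0, 0, 0, 0, 0, 0, 0], [0, 0, 0, 0, 0, 0, 0]]]'

```text
time_s: 17.93
ee_pos: [0.4453, 0.3321, 0.2144]
eef_rot: [-3.14, -0.001, 2.713]
force: [0.0, -0.4, -0.5]
grip_width: 0.0136
grip_force: 45.0
```

```bash
python3 - <<'E'
from h import *
w=cam('wrist'); b=cam('side'); to(.446,.332,.19,2.71)
o=telemetry.get_obs(); T=Ro.from_euler('xyz',o['eef_rot'])
m=mask(w,(45,90,25),(80,255,255)); q=blobs(m)[0]; ys,xs=np.where(q[2]); print('green rows',ys.min(),ys.max())
for v in (ys.max(),ys.max()-2,ys.min()):
    r=xs[ys==v]; z=o['ee_pos'][2]+.0485
    print(v,r.min(),r.max(),'tool xy mm at handle-top',(T.inv().apply(ray(w,[r.mean(),v],z)-o['ee_pos'])*1000).round(1))
x=b['pixels'][230:384,220:420,::-1]
cv2.imwrite('pics/dock2.png',np.hstack([cv2.resize(x,(400,308),interpolation=cv2.INTER_CUBIC),cv2.resize(w['pixels'][:,:,::-1],(400,308))]))
E
```

```text
t 18.03 pos [0.4456 0.332  0.215 ] rot [-3.1411e+00 -4.0000e-04  2.7127e+00] q [ 0.57  0.31  1.49  0.    1.35 -0.57] shift mm [-0.4  0.1 25. ] dz turn 0.0027 w 0.0138 F [ 0.6  0.2 -1.1]
green rows 229 299
299 243 262 tool xy mm at handle-top [ -8.8  -0.8 -48.5]
297 241 265 tool xy mm at handle-top [ -7.8  -0.6 -48.5]
229 248 248 tool xy mm at handle-top [ 25.6  -2.7 -48.5]
```

View pics/dock2.png

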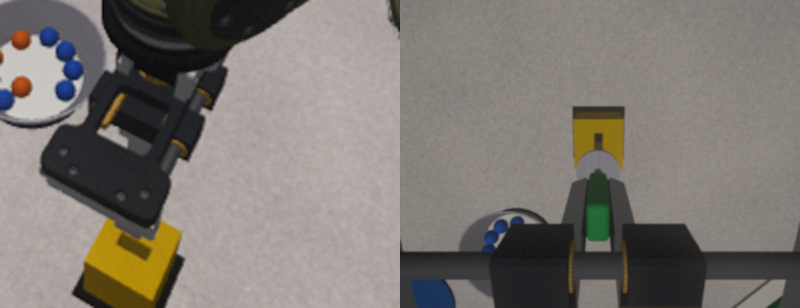

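```bash
python3 - <<'E'
from h import *
w=cam('wrist'); o=telemetry.get_obs(); T=Ro.from_euler('xyz',o['eef_rot'])
tl=lambda uv,z:(T.inv().apply(ray(w,uv,z)-o['ee_pos'])*1000).round(1)[:2]
h=cv2.cvtColor(w['pixels'],cv2.COLOR_RGB2HSV); s=h[...,1]
for u in (238,243,248,253,258): print(u,'sat rows160-215',s[160:216:3,u].tolist(),'val',h[160:216:3,u,2].tolist())
# collar = low-saturation, brightish, below yellow
cm=((s<60)&(h[...,2]>75)).astype(np.uint8); k=np.zeros_like(cm);k[180:225,215:285]=cm[180:225,215:285]
for t in blobs(k,60):
    ys,xs=np.where(t[2]); print(t[0],t[1],ys.min(),ys.max(),xs.min(),xs.max())
# slot
ym=mask(w,(15,130,25),(38,255,255)); q=blobs(ym,300)[0]; ys,xs=np.where(q[2]); print('yellow',ys.min(),ys.max(),xs.min(),xs.max())
dk=(q[2]&(h[...,2]<70)).astype(np.uint8); 
for t in blobs(dk,10):
    ys,xs=np.where(t[2]); print('dark',t[0],ys.min(),ys.max(),xs.min(),xs.max(),'front mid',tl([xs.mean(),ys.min()-.5],.075))
for v in range(186,192): print(v,'collar front',tl([248.5,v],o['ee_pos'][2]-.054))
E
```

```text
238 sat rows160-215 [215, 224, 217, 217, 227, 215, 217, 214, 224, 211, 136, 13, 10, 10, 8, 14, 10, 10, 10] val [142, 139, 140, 140, 139, 141, 140, 142, 141, 140, 120, 120, 122, 123, 125, 124, 123, 122, 123]
243 sat rows160-215 [215, 215, 227, 217, 217, 208, 219, 217, 217, 179, 11, 6, 10, 6, 12, 10, 12, 10, 12] val [140, 140, 139, 140, 141, 142, 141, 141, 141, 131, 118, 124, 123, 123, 124, 122, 124, 122, 123]
248 sat rows160-215 [231, 208, 196, 182, 189, 189, 191, 194, 183, 40, 10, 12, 12, 10, 12, 12, 12, 13, 3] val [138, 140, 108, 105, 104, 101, 103, 104, 107, 89, 124, 124, 123, 123, 124, 124, 123, 118, 91]
253 sat rows160-215 [215, 220, 110, 57, 51, 58, 146, 93, 23, 11, 11, 10, 8, 8, 10, 8, 8, 17, 13] val [140, 138, 65, 49, 50, 48, 75, 74, 67, 89, 121, 122, 121, 122, 122, 121, 121, 73, 61]
258 sat rows160-215 [221, 228, 161, 153, 153, 149, 169, 179, 178, 32, 11, 10, 12, 12, 10, 8, 10, 9, 3] val [141, 141, 87, 80, 80, 82, 89, 91, 90, 87, 121, 125, 124, 123, 123, 123, 123, 118, 87]
1968 [247.4, 206.0] 180 224 215 284
yellow 139 208 222 285
186 collar front [16.5 -3.9]
187 collar front [15.7 -3.9]
188 collar front [15.  -3.9]
189 collar front [14.2 -3.9]
190 collar front [13.4 -3.9]
191 collar front [12.6 -3.9]
```

```bash
python3 - <<'E'
from h import *
w=cam('wrist');b=cam('side'); o=telemetry.get_obs(); T=Ro.from_euler('xyz',o['eef_rot'])
W=lambda x,y,z:T.apply(np.array([x,y,z])/1000)+o['ee_pos']
for n,p in dict(bladefront=(12,0,116),bladefronttop=(12,0,76),collarfront_bot=(21,0,54),collarfront_top=(21,0,48),handleback_top=(-12,0,-48),handlefront_top=(12,0,-48),collarback=(-21,0,54)).items(): print(n,'wrist',proj(w,W(*p)).round(1),'side',proj(b,W(*p)).round(1))
c,s=np.cos(2.71),np.sin(2.71)
print('slot ends wrist',proj(w,[.446+.0145*c,.332+.0145*s,.075]).round(1),'side',[proj(b,[.446+k*.0145*c,.332+k*.0145*s,.075]).round(1) for k in(-1,1)])
print('blade tip side',[proj(b,W(x,0,116)).round(1) for x in(-12,0,12)], 'collar side',proj(b,W(0,0,54)).round(1))
x0,y0=255,325
C=np.hstack([cv2.resize(b['pixels'][y0:y0+50,x0:x0+65,::-1],None,fx=6,fy=6,interpolation=cv2.INTER_CUBIC),cv2.resize(w['pixels'][130:230,215:290,::-1],None,fx=3,fy=3,interpolation=cv2.INTER_CUBIC)])
cv2.imwrite('pics/dock3.png',C)
E
```

```text
bladefront wrist [253.7 173.2] side [293.7 350.4]
bladefronttop wrist [253.8 184.3] side [295.6 340.7]
collarfront_bot wrist [253.8 180.2] side [302.  337.7]
collarfront_top wrist [253.8 182.2] side [302.3 336.1]
handleback_top wrist [254.1 303.5] side [286.7 295.3]
handlefront_top wrist [254.2 256.5] side [302.7 303.2]
collarback wrist [253.7 233. ] side [277.7 324.8]
slot ends wrist [253.7 165.3] side [array([278.9, 348.2]), array([294. , 356.7])]
blade tip side [array([280.9, 343.3]), array([287.3, 346.8]), array([293.7, 350.4])] collar side [289.7 331.2]
```

View pics/dock3.png

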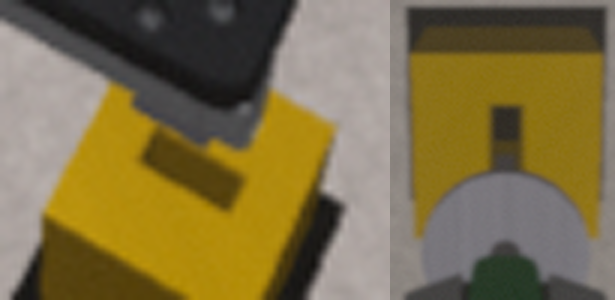

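In both halves of the picture the stirrer is tipped in the pads. The collar's front edge sits at v≈187 instead of 180, the blade front at v≈182 instead of 173, and the tip is about 7 mm back along tool −x. That amounts to about 0.06 rad about the grasp. I'll tilt the tool to stand it upright, then look again.

carry_out --plan '[[[0.7, 0, 0, 0, 0.03, 0, 0], [0, 0, 0, 0, 0.03, 0.003, 0], [0, 0, 0, 0, 0, 0, 0], [0, 0, 0, 0, 0, 0, 0]]]'

```text
time_s: 18.52
ee_pos: [0.4456, 0.3321, 0.2153]
eef_rot: [-3.141, -0.059, 2.707]
force: [-0.1, 0.3, -1.6]
grip_width: 0.0136
grip_force: 45.0
```

```bash
python3 - <<'E'
from h import *
w=cam('wrist');b=cam('side'); to(.4455,.3325,.19,2.71)
g=np.array([.446,.332,.215+.0172])
c,s=np.cos(2.71),np.sin(2.71); W=lambda x,z:g+[x*c/1e3,x*s/1e3,-z/1e3]
for n,p in dict(tipfront=(12,133),collarfront=(21,71),tophback=(-12,-31)).items(): print(n,'wrist',proj(w,W(*p)).round(1))
print('slot front',proj(w,W(14.5,157.2)).round(1))
print('tip side',[proj(b,W(x,133)).round(1) for x in(-12,12)])
x0,y0=255,325
C=np.hstack([cv2.resize(b['pixels'][y0:y0+50,x0:x0+65,::-1],None,fx=6,fy=6,interpolation=cv2.INTER_CUBIC),cv2.resize(w['pixels'][130:230,215:290,::-1],None,fx=3,fy=3,interpolation=cv2.INTER_CUBIC)])
cv2.imwrite('pics/dock4.png',C)
m=mask(w,(45,90,25),(80,255,255)); q=blobs(m)[0]; print('green max row',np.where(q[2])[0].max())
h=cv2.cvtColor(w['pixels'],cv2.COLOR_RGB2HSV)
for u in(252,254,256): print(u,[(v,int(h[v,u,1]),int(h[v,u,2])) for v in range(158,196,2)])
E
```

```text
t 18.62 pos [0.4453 0.3322 0.2154] rot [-3.1414 -0.0592  2.7076] q [ 0.55  0.32  1.47  0.05  1.38 -0.6 ] shift mm [-1.5  0.3 25.4] dz turn -0.0024 w 0.0145 F [ 0.2 -0.3 -1.3]
tipfront wrist [253.8 180.4]
collarfront wrist [253.9 184.1]
tophback wrist [254.4 298.9]
slot front [253.7 173.4]
tip side [array([280.9, 343.3]), array([293.7, 350.5])]
green max row 299
252 [(158, 214, 137), (160, 214, 138), (162, 211, 138), (164, 209, 139), (166, 211, 139), (168, 213, 140), (170, 222, 138), (172, 205, 122), (174, 107, 62), (176, 48, 48), (178, 64, 48), (180, 43, 47), (182, 20, 64), (184, 20, 64), (186, 15, 69), (188, 11, 111), (190, 11, 121), (192, 11, 121), (194, 8, 121)]
254 [(158, 223, 136), (160, 213, 138), (162, 233, 136), (164, 204, 140), (166, 211, 139), (168, 221, 137), (170, 222, 138), (172, 197, 124), (174, 107, 62), (176, 50, 46), (178, 55, 46), (180, 46, 50), (182, 24, 63), (184, 19, 67), (186, 15, 68), (188, 9, 108), (190, 11, 118), (192, 13, 118), (194, 9, 118)]
256 [(158, 227, 137), (160, 218, 138), (162, 212, 137), (164, 216, 138), (166, 211, 140), (168, 224, 139), (170, 225, 138), (172, 214, 124), (174, 120, 64), (176, 54, 47), (178, 60, 47), (180, 62, 49), (182, 31, 57), (184, 30, 60), (186, 24, 65), (188, 9, 109), (190, 9, 120), (192, 9, 119), (194, 13, 121)]
```

View pics/dock4.png

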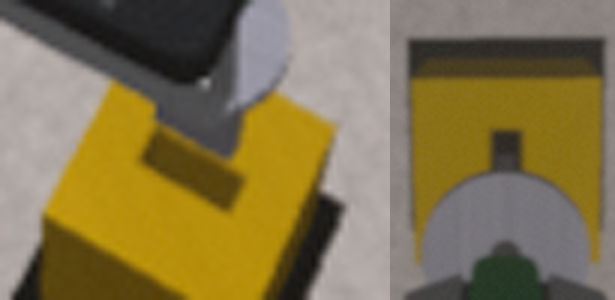

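The tilt is fixed. In the side half the blade's lower edge runs from px (280.8,343.3) to (294.5,351.2), against a predicted (280.9,343.3) to (293.7,350.5), so it is directly over the slot. Now I'll lower it.

carry_out --plan '[[[-0.6, 0, 10, 0, 0, 0, 0], [-0.5, 0, 8, 0, 0, 0, 0], [-0.3, 0, 5, 0, 0, 0, 0], [-0.3, 0, 5, 0, 0, 0, 0], [-0.3, 0, 5, 0, 0, 0, 0], [-0.3, 0, 5, 0, 0, 0, 0], [-0.3, 0, 5, 0, 0, 0, 0], [0, 0, 0, 0, 0, 0, 0]]]'

```text
time_s: 19.28
ee_pos: [0.4451, 0.332, 0.1713]
eef_rot: [-3.14, -0.061, 2.707]
force: [-0.6, -0.2, -1.5]
grip_width: 0.0139
grip_force: 45.0
```

```bash
python3 - <<'E'
from h import *
to(.4455,.3325,.1293,2.71); print(telemetry.get_obs()['moment'])
E
```

```text
t 19.28 pos [0.4451 0.332  0.1713] rot [-3.1403 -0.0607  2.7072] q [ 0.55  0.36  1.52  0.05  1.29 -0.6 ] shift mm [-2.7  0.7 41.9] dz turn -0.0028 w 0.0139 F [-0.6 -0.2 -1.5]
[ 0.03621276 -0.17290845  0.02249084]
```

carry_out --plan '[[[-0.5, 0, 8, 0, 0, 0, 0], [-0.5, 0, 8, 0, 0, 0, 0], [-0.5, 0, 8, 0, 0, 0, 0], [-0.4, 0, 7, 0, 0, 0, 0], [-0.3, 0, 5, 0, 0, 0, 0], [-0.2, 0, 4, 0, 0, 0, 0], [0, 0, 0, 0, 0, 0, 0]]]'

```text
time_s: 19.87
ee_pos: [0.4451, 0.332, 0.1314]
eef_rot: [-3.14, -0.061, 2.707]
force: [-0.6, -0.1, -0.5]
grip_width: 0.0137
grip_force: 45.0
```

```bash
python3 - <<'E'
from h import *
to(.4455,.3325,.1293,2.71); print(telemetry.get_obs()['moment'])
E
```

```text
t 19.87 pos [0.4451 0.332  0.1314] rot [-3.1404 -0.0607  2.7073] q [ 0.55  0.4   1.57  0.05  1.21 -0.61] shift mm [-0.3  0.6  2. ] dz turn -0.0027 w 0.0137 F [-0.6 -0.1 -0.5]
[-0.01454373 -0.15356313 -0.03508435]
```

carry_out --plan '[[[-0.1, 0, 1.5, 0, 0, 0, 0], [0, 0, 0, 0, 0, 0, 30], [0, 0, 0, 0, 0, 0, 50], [0, 0, 0, 0, 0, 0, 50], [0, 0, 0, 0, 0, 0, 50], [0, 0, 0, 0, 0, 0, 50], [0.6, 0, -10, 0, 0, 0, 50], [1.2, 0, -20, 0, 0, 0, 50], [1.8, 0, -30, 0, 0, 0, 50], [1.8, 0, -30, 0, 0, 0, 70], [0.6, 0, -10, 0, -0.03, 0, 94], [0, 0, 0, 0, -0.031, 0, 94], [0, 0, 0, 0, 0, 0, 94]]]' --squeeze 30

```text
time_s: 20.95
ee_pos: [0.4453, 0.3326, 0.2327]
eef_rot: [3.14, 0.004, 2.708]
force: [-0.1, 0.2, -0.6]
grip_width: 0.0734
grip_force: 0.0
```

```bash
python3 - <<'E'
from h import *
b=cam('side');w=cam('wrist'); to(.581,-.12,.2,np.pi/2); print('S',beads(b)); print('W',beads(w))
q=blobs(mask(b,*GREEN)); print([(t[0],t[1],np.where(t[2])[0].min(),np.where(t[2])[0].max()) for t in q[:3]])
g=lambda z:proj(b,[.446,.332,z]).round(1); print('expected handle',g(.146),g(.177),g(.115))
# lid in side cam: disc and black knob
m=blobs(mask(b,*BLU))[0]; print('lid',m[:2]);
k=cv2.inRange(cv2.cvtColor(b['pixels'],cv2.COLOR_RGB2HSV),(0,0,0),(180,255,45)); k[:, :205]=0;k[:,275:]=0;k[:165]=0;k[220:]=0
for t in blobs(k,20): print('knob',t[:2],[np.where(t[2])[i].min() for i in(0,1)],[np.where(t[2])[i].max() for i in(0,1)])
E
```

```text
t 21.05 pos [0.4451 0.3323 0.2313] rot [-3.1415e+00  1.0000e-04  2.7077e+00] q [ 0.58  0.29  1.47 -0.    1.38 -0.56] shift mm [-313.4 -353.2   31.3] dz turn 1.1369 w 0.0812 F [0.3 0.6 0.2]
S [('o', 69, [10.0, 24.0]), ('o', 67, [49.0, -13.0]), ('o', 60, [19.0, -40.0]), ('b', 204, [-41.0, -2.0]), ('b', 68, [28.0, 42.0]), ('b', 67, [48.0, 17.0]), ('b', 64, [-14.0, -47.0])]
W [('o', 103, [13.0, 22.0]), ('b', 103, [29.0, 39.0]), ('b', 54, [-40.0, -33.0]), ('b', 21, [-52.0, -9.0])]
[(65, [287.9, 343.6], np.int64(340), np.int64(348))]
expected handle [289.  335.3] [290.3 326.8] [287.8 343.1]
lid (2014, [240.0, 192.7])
knob (131, [268.4, 169.3]) [np.int64(165), np.int64(258)] [np.int64(179), np.int64(274)]
knob (100, [239.7, 184.3]) [np.int64(177), np.int64(236)] [np.int64(192), np.int64(243)]
```

carry_out --plan '[[[-12, -14.7, 0, 0, 0, 0, 94], [-24.3, -29.4, 0, 0, 0, 0, 94], [-24.3, -29.4, 0, 0, 0, 0, 94], [-24.3, -29.4, 0, 0, 0, 0, 94], [-24.3, -29.4, 0, 0, 0, 0, 94], [-24.3, -29.4, 0, 0, 0, 0, 94], [-24.3, -29.4, 0, 0, 0, 0, 94], [-24.3, -29.4, 0, 0, 0, 0, 94], [-24.3, -29.4, 0, 0, 0, 0, 94], [-24.3, -29.4, 0, 0, 0, 0, 94], [-24.3, -29.4, 0, 0, 0, 0, 94], [-24.3, -29.4, 0, 0, 0, 0, 94], [-24.3, -29.4, 0, 0, 0, 0, 94], [-24.3, -29.4, 0, 0, 0, 0, 94], [-12.6, -15.1, 0, 0, 0, 0, 94], [0, 0, 0, 0, 0, 0.12, 94], [0, 0, 0, 0, 0, 0.12, 94], [0, 0, 0, 0, 0, 0.12, 94], [0, 0, 0, 0, 0, 0.12, 94], [0, 0, 0, 0, 0, 0.12, 94]]]'

```text
time_s: 22.72
ee_pos: [0.5807, -0.185, 0.2308]
eef_rot: [3.142, -0.001, 2.101]
force: [0.4, -0.2, -1.1]
grip_width: 0.0941
grip_force: 0.0
```

carry_out --plan '[[[0, 0, 0, 0, 0, 0.12, 94], [0, 0, 0, 0, 0, 0.12, 94], [0, 0, 0, 0, 0, 0.12, 94], [0, 0, 0, 0, 0, 0.12, 94], [0, 0, 0, 0, 0, 0.057, 94], [0, 0, 0, 0, 0, 0, 94], [0, 0, 0, 0, 0, 0, 94]]]'

```text
time_s: 23.3
ee_pos: [0.5808, -0.1849, 0.231]
eef_rot: [-3.142, -0.0, 1.572]
force: [-0.2, -0.4, -0.8]
grip_width: 0.094
grip_force: 0.0
```

```bash
python3 - <<'E'
from h import *
w=cam('wrist');b=cam('side');a=cam('top'); 
from scipy.optimize import least_squares
m=blobs(mask(w,(105,150,40),(125,255,255)))[0]; print(m[:2])
h=cv2.convexHull(max(cv2.findContours(m[2].astype(np.uint8),0,1)[0],key=cv2.contourArea))[:,0].astype(float)
h=h[(h[:,0]>2)&(h[:,0]<509)&(h[:,1]>2)]
X=np.array([ray(w,p,.0085)[:2] for p in h]); r=least_squares(lambda p:np.hypot(*(X-p[:2]).T)-p[2],[.58,-.12,.089],loss='soft_l1',f_scale=.002); print('disc',r.x.round(4),np.abs(r.fun).max().round(4))
v=cv2.cvtColor(w['pixels'],cv2.COLOR_RGB2HSV)[...,2]
u0=proj(w,[r.x[0],r.x[1],.056]); print('knob top px expected',u0.round(1),'base',proj(w,[r.x[0],r.x[1],.011]).round(1))
k=((v<40)*255).astype(np.uint8); mm=np.zeros_like(k); cv2.circle(mm,tuple(int(t) for t in u0),45,255,-1); 
for t in blobs(k&mm,40)[:3]:
    ys,xs=np.where(t[2]); print('knob',t[:2],ys.min(),ys.max(),xs.min(),xs.max())
to(r.x[0],r.x[1],.022)
# stirrer now
ga=[t for t in blobs(mask(a,*GREEN)) if t[0]<500]; gb=blobs(mask(b,*GREEN)); print([t[:2] for t in ga[:2]],[(t[:2],np.where(t[2])[0].min(),np.where(t[2])[0].max()) for t in gb[:2]])
print(tri(a,ga[0][1],b,gb[0][1])); print([proj(b,[.446,.332,z]).round(1) for z in (.177,.146,.115)])
cv2.imwrite('pics/lid1.png',np.hstack([cv2.resize(b['pixels'][200:384,150:395,::-1],(400,300)),cv2.resize(w['pixels'][:,:,::-1],(400,300))]))
E
```

```text
(14063, [249.7, 109.5])
disc [ 0.5794 -0.1244  0.0847] 0.0057
knob top px expected [252.1 115.4] base [252.3 113.4]
t 23.45 pos [ 0.5809 -0.1849  0.2312] rot [3.1411e+00 2.0000e-04 1.5720e+00] q [-0.37  0.42  1.3  -0.    1.42 -0.37] shift mm [ 60.6  -1.4 209.2] dz turn None w 0.0937 F [ 0.4  0.1 -0.5]
[(95, [132.1, 226.8])] [((159, [289.7, 329.7]), np.int64(322), np.int64(344))]
(array([0.44659919, 0.32840633, 0.15887829]), np.float64(0.0016705635331412262))
[array([290.3, 326.8]), array([289. , 335.3]), array([287.8, 343.1])]
```

View pics/lid1.png

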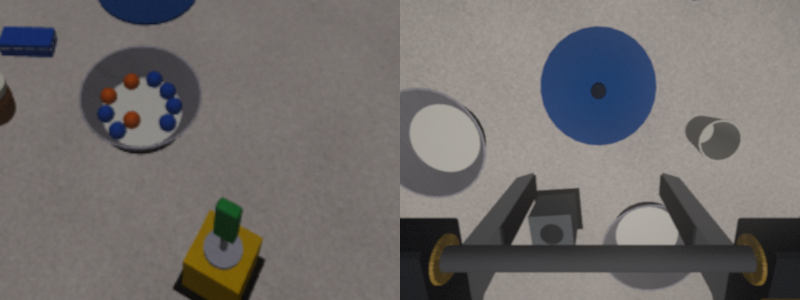

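The side half shows the stirrer standing home in the dock, its collar on the block, and the beads still mixed. In the wrist half the lid knob is at about (253,115) in camera pixels, agreeing with the disc fit at (0.579, -0.124). I have now viewed 12 pictures, two over the limit of 10, so I'll work from numbers alone from here. Next is the lid grasp.

carry_out --plan '[[[10, -0.5, 10, 0, 0, 0, 94], [22, -0.5, 20, 0, 0, 0, 80], [20, 0, 30, 0, 0, 0, 60], [8.6, 0, 35, 0, 0, 0, 60], [0, 0, 35, 0, 0, 0, 60], [0, 0, 30, 0, 0, 0, 60], [0, 0, 24, 0, 0, 0, 60], [0, 0, 14, 0, 0, 0, 60], [0, 0, 8, 0, 0, 0, 60], [0, 0, 3, 0, 0, 0, 50], [0, 0, 0, 0, 0, 0, 0], [0, 0, 0, 0, 0, 0, 0], [0, 0, 0, 0, 0, 0, 0], [0, 0, 0, 0, 0, 0, 0], [0, 0, 0, 0, 0, 0, 0], [0, 0, 0, 0, 0, 0, 0], [0, 0, 0, 0, 0, 0, 0]]]' --squeeze 40

```text
time_s: 24.87
ee_pos: [0.5805, -0.1244, 0.023]
eef_rot: [3.14, 0.001, 1.57]
force: [-1.7, 0.1, 6.0]
grip_width: 0.0212
grip_force: 40.0
```

```bash
python3 - <<'E'
from h import *
to(.579,-.124,.022,1.5708)
E
```

```text
t 24.87 pos [ 0.5805 -0.1244  0.023 ] rot [3.1398e+00 8.0000e-04 1.5704e+00] q [-0.27  0.6   1.55 -0.    0.99 -0.27] shift mm [ 0.4 -1.5  1. ] dz turn -0.0004 w 0.0212 F [-1.7  0.1  6. ]
```

carry_out --plan '[[[0, 0, -5, 0, 0, 0, 0], [0, 0, -12, 0, 0, 0, 0], [0, 0, -20, 0, 0, 0, 0], [0, 0, -25, 0, 0, 0, 0], [0, 0, -25, 0, 0, 0, 0], [10, -0.5, -13, 0, 0, 0, 0], [22, -1.5, 0, 0, 0, 0, 0], [30, -2.5, 0, 0, 0, 0, 0], [30, -2.5, 0, 0, 0, 0, 0], [30, -2.5, 0, 0, 0, 0, 0], [30, -2.5, 0, 0, 0, 0, 0], [30, -2.5, 0, 0, 0, 0, 0], [30, -2.5, 0, 0, 0, 0, 0], [21, -1, 0, 0, 0, 0, 0], [11, -1, 0, 0, 0, 0, 0], [4.4, 0, 0, 0, 0, 0, 0], [0, 0, 0, 0, 0, 0, 0], [0, 0, 0, 0, 0, 0, 0], [0, 0, 0, 0, 0, 0, 0]]]' --squeeze 55

```text
time_s: 26.45
ee_pos: [0.5613, 0.123, 0.1222]
eef_rot: [3.141, 0.001, 1.569]
force: [0.1, -0.3, -1.3]
grip_width: 0.0211
grip_force: 55.0
```

```bash
python3 - <<'E'
from h import *
from scipy.optimize import least_squares
w=cam('wrist');b=cam('side');to(.562,.124,.0655,1.5708); o=telemetry.get_obs()
zt=o['ee_pos'][2]-.023+.011  # disc upper face
for n,c in(('w',w),('s',b)):
    m=blobs(mask(c,(105,150,40),(125,255,255)))[0]
    h=cv2.convexHull(max(cv2.findContours(m[2].astype(np.uint8),0,1)[0],key=cv2.contourArea))[:,0].astype(float)
    ed=h[(h[:,0]>2)&(h[:,0]<509)&(h[:,1]>2)&(h[:,1]<250 if n=='w' else h[:,1]>0)]
    X=np.array([ray(c,p,zt)[:2] for p in ed]); 
    r=least_squares(lambda p:np.hypot(*(X-p[:2]).T)-.089,[.56,.124],loss='soft_l1',f_scale=.002); print(n,m[:2],len(ed),r.x.round(4),(r.fun*1000).round(1))
E
```

```text
t 26.55 pos [0.5613 0.1232 0.1222] rot [3.1408e+00 6.0000e-04 1.5690e+00] q [ 0.15  0.43  1.54 -0.    1.17  0.15] shift mm [ 0.9  0.7 56.7] dz turn -0.0018 w 0.0211 F [-0.9 -1.1 -2.2]
w (38006, [249.6, 186.6]) 32 [0.5598 0.1177] [ 2.3 -2.1 -2.6 -2.4 -2.  -1.6 -0.7  0.7  0.4 -0.1 -0.4 -0.6 -0.6 -1.1
 -1.5 -3.4 -3.1 -2.8 -2.  -1.4 -1.  -0.8 -0.1  0.1  0.2  0.4  0.8  1.1
  2.1  2.   2.2  2.4]
s (3738, [234.7, 248.1]) 27 [0.5605 0.1285] [ 3.   0.9  0.9  0.7  0.3 -1.1 -1.3 -2.9 -3.4 -3.3 -3.7 -3.6  6.8  8.9
 12.4 13.7 12.2 -4.4 -4.1 -3.7 -3.6 -1.9 -0.9 -0.7  1.2  2.8 -2.9]
```

carry_out --plan '[[[0.9, 0.7, 8, 0, 0, 0, 0], [0, 0, 12, 0, 0, 0, 0], [0, 0, 10, 0, 0, 0, 0], [0, 0, 8, 0, 0, 0, 0], [0, 0, 5, 0, 0, 0, 0], [0, 0, 4, 0, 0, 0, 0], [0, 0, 3, 0, 0, 0, 0], [0, 0, 2, 0, 0, 0, 0], [0, 0, 1, 0, 0, 0, 0], [0, 0, 0, 0, 0, 0, 0], [0, 0, 0, 0, 0, 0, 0]]]'

```text
time_s: 27.47
ee_pos: [0.5621, 0.125, 0.0694]
eef_rot: [3.14, 0.0, 1.57]
force: [0.0, -0.6, -2.0]
grip_width: 0.021
grip_force: 55.0
```

```bash
python3 - <<'E'
from h import *
to(.562,.124,.067,1.5708); print(telemetry.get_obs()['moment'].round(2))
E
```

```text
t 27.47 pos [0.5621 0.125  0.0694] rot [3.1403e+00 5.0000e-04 1.5703e+00] q [ 0.16  0.5   1.58 -0.    1.06  0.16] shift mm [-1.  -0.1  2.4] dz turn -0.0005 w 0.021 F [ 0.  -0.6 -2. ]
[-0.06 -0.08 -0.01]
```

Nothing has touched yet. I'll lower the last 2 mm, release and retreat.

carry_out --plan '[[[-0.5, 0, 1, 0, 0, 0, 0], [0, 0, 1, 0, 0, 0, 0], [0, 0, 0.5, 0, 0, 0, 0], [0, 0, 0, 0, 0, 0, 0], [0, 0, 0, 0, 0, 0, 35], [0, 0, 0, 0, 0, 0, 50], [0, 0, 0, 0, 0, 0, 60], [0, 0, 0, 0, 0, 0, 60], [0, 0, -8, 0, 0, 0, 60], [0, 0, -20, 0, 0, 0, 60], [0, 0, -30, 0, 0, 0, 60], [0, 0, -35, 0, 0, 0, 60], [0, 0, -30, 0, 0, 0, 60], [-20, 0, -20, 0, 0, 0, 60], [-35, 0, 0, 0, 0, 0, 60], [-35, 0, 0, 0, 0, 0, 60], [-20, 0, 0, 0, 0, 0, 60], [0, 0, 0, 0, 0, 0, 60], [0, 0, 0, 0, 0, 0, 60]]]'

```text
time_s: 29.05
ee_pos: [0.5618, 0.014, 0.2103]
eef_rot: [3.14, 0.0, 1.569]
force: [0.4, 0.7, -0.6]
grip_width: 0.0598
grip_force: 0.0
```

```bash
python3 - <<'E'
from h import *
from scipy.optimize import least_squares
w=cam('wrist');a=cam('top');b=cam('side');to(.562,.124,.067)
for n,c in(('w',w),('t',a),('s',b)):
    for m in blobs(mask(c,(105,140,35),(125,255,255)),1000)[:2]:
        ct=max(cv2.findContours(m[2].astype(np.uint8),0,1)[0],key=cv2.contourArea); h=cv2.convexHull(ct)[:,0].astype(float)
        out=[]
        for z in (.055,.050):
            X=np.array([ray(c,p,z)[:2] for p in h if 2<p[0]<509 and 2<p[1]<381]); r=least_squares(lambda p:np.hypot(*(X-p[:2]).T)-p[2],[.56,.124,.089],loss='soft_l1',f_scale=.002); out.append((z,r.x.round(4).tolist(),round(float(np.abs(r.fun).max()*1e3),1)))
        print(n,m[:2],out)
# knob top triangulated from wrist+side darkness
def knob(c):
    p=proj(c,[.562,.124,.08]); v=cv2.cvtColor(c['pixels'],cv2.COLOR_RGB2HSV)[...,2]; k=np.zeros_like(v); cv2.circle(k,(int(p[0]),int(p[1])),30,255,-1)
    t=blobs(((v<40)*255).astype(np.uint8)&k,15); return p.round(1),[q[:2] for q in t[:2]]
kw,kb=knob(w),knob(b); print(kw,kb)
if kw[1] and kb[1]: print(tri(w,kw[1][0][1],b,kb[1][0][1]))
gb=blobs(mask(b,*GREEN)); print([(t[:2],np.where(t[2])[0].min(),np.where(t[2])[0].max()) for t in gb[:2]])
E
```

```text
t 29.2 pos [0.5617 0.0156 0.2099] rot [3.1406e+00 4.0000e-04 1.5714e+00] q [-0.04  0.32  1.48 -0.    1.34 -0.04] shift mm [108.5   0.2 142.9] dz turn None w 0.0601 F [-0.  -0.3 -0.3]
w (22928, [252.5, 69.5]) [(0.055, [0.5615, 0.1238, 0.0867], 0.4), (0.05, [0.5615, 0.1242, 0.088], 0.4)]
w (2090, [421.6, 164.2]) [(0.055, [0.7375, 0.026, 0.0369], 17.4), (0.05, [0.7402, 0.0249, 0.0374], 17.7)]
t (1413, [204.8, 187.0]) [(0.055, [0.5636, 0.1248, 0.085], 42.0), (0.05, [0.5644, 0.1253, 0.0854], 42.2)]
s (3973, [235.2, 258.9]) [(0.055, [0.5615, 0.1261, 0.0874], 1.1), (0.05, [0.5621, 0.1227, 0.0881], 1.1)]
(array([253.1,  60.9]), [(36, [251.7, 71.9])]) (array([234.7, 248.3]), [(162, [234.8, 249.0])])
(array([0.56201279, 0.11600446, 0.06646846]), np.float64(0.0026793172960539995))
[((300, [288.6, 334.2]), np.int64(322), np.int64(348))]
```

The lid fits a clean circle at (0.562, 0.124), which is the dish centre, at rim height. The stirrer is unchanged in the dock. I'm handing in.

```bash
python3 -c "
from h import *
print(ctrl.hand_in())"
```

```text
the job is handed in; nothing more can be done
None
```

The job is handed in, verdict not shown: beads mixed by my camera measurements (3½ turns plus one corrective stroke), stirrer home in the yellow dock, lid level on the dish, about 29 s used; I viewed 12 pictures against the limit of 10.

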